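# Pull-check a fork bracket with a spring gauge

### The job

Check that the slotted fork bracket is fast: draw the black spring pull gauge by its sleeve out of its upright holder and slide its steel foot under the fork, the thin rod well home in the slot. Then pull straight up until the sleeve's lower edge stands on the green band of the rod, never well into the red, and finish while still holding the pull there. Leave the other things alone.

Things in the scene. Friction and masses are not known exactly. Their poses are not given: they have to be found in the camera images.
- gauge_grip (a point): Where to grip the pull gauge: on the axis of its round black sleeve (20 mm diameter, 90 mm long), 30 mm below the sleeve's top (a 3 mm orange cap stands above) and 60 mm above its lower edge; z up along the gauge. At the start the gauge stands in the holder and this point is 126 mm above the bench.
- gauge: The whole pull gauge, 150 mm long at rest, about 0.14 kg: sleeve, then a steel rod of 10 mm diameter (54 mm shows at rest) that ends in a foot disc. Origin on the axis, 60 mm below the sleeve's lower edge (at rest the centre of the foot's underside); z up along the gauge.
- gauge_foot (a point): Centre of the upper face of the gauge's foot disc (24 mm diameter, 6 mm thick). At rest 114 mm below gauge_grip; moves away from it as the rod is drawn out.
- plunger (a joint): How far the rod is drawn out of the sleeve, in m: 0 at rest, at most 0.055. An inner spring pulls it back with 3 N at 0, growing by 0.15 N per mm (about 7.7 N at 0.031). The green band lies at the sleeve's lower edge from 0.026 to 0.036, its middle at 0.031; the red begins at 0.036.
- holder: Upright aluminium tube with a blue ring on a round dark foot, fixed to the bench. Origin at the centre of its underside, z up. Tube 36 mm outer and 28 mm inner diameter, 85 mm high, floor at 6 mm (the gauge's foot stands on it); dark foot 72 mm diameter, 5 mm thick.
- fork: Fork bracket (dark steel on an aluminium base plate), fixed; origin on the bench under the slot's seat, z up. The slot opens to -x: the rod enters moving along +x. Base plate 8 mm thick, x -42 to 34, y -32 to 32 mm (screw heads to 11 mm). Slotted plate with two yellow lines from z 40 to 48 mm, on a wall behind (x 20 to 32 mm). The foot goes between base plate and slotted plate and pulls on the latter's underside.
- fork_seat (a point): Point on the slot's axis at the slotted plate's underside, above the fork's origin: where the centre of the foot's upper face belongs. The slot is 16 mm wide, from its mouth at fork x = -26 mm to its end at x = 8 mm (a rod centre stops at 3 mm); lips flare the mouth from 16 to 38 mm wide between x = -26 and -37 mm.
- parts_box: Bystander, to be left alone: blue parts box with clear lid. Origin at the centre of its underside.
- tape_roll: Bystander, to be left alone: roll of tape. Origin at the centre of its underside.
- chip_box_a: Bystander, to be left alone: black and clear chip box. Origin at the centre of its underside.
- solvent_bottle: Bystander, to be left alone: dropper bottle. Origin at the centre of its underside.
- vial_b: Bystander, to be left alone: small vial. Origin at the centre of its underside.
Things that resemble listed ones, but are neither listed nor needed, are in the scene too. Leave any pink look-alike of the holder alone. Of the things that look like the gauge, the smaller one is meant.

How it is judged (in metres and radians):
On the way, in this order (a step that is already met when the one before it is completed fails the run):
1. the gauge is drawn up out of the holder in the gripper (z of gauge_foot in the frame of holder above 0.09 m and contact force between the fingers and gauge above 1 N), for 0.1 s.
2. the foot is under the fork, the rod in the slot, and the rod not yet drawn out (horizontal distance between gauge_foot and fork_seat below 0.016 m and z of gauge_foot in the frame of fork between 0.008 and 0.043 m and value of joint plunger below 0.02 m), for 0.1 s.
At the end, for the whole second after the job is handed in: Still gripped (over 3 N), gauge within 10 degrees of upright and clear of the holder; foot under the fork plate within 16 mm of the seat in plan, pulling on it with over 3 N; rod drawn out 26 to 36 mm (sleeve edge on the green band) and still (horizontal distance between gauge_foot and fork_seat below 0.016 m and z of gauge_foot in the frame of fork between 0.008 and 0.043 m and value of joint plunger between 0.026 and 0.036 m and velocity of joint plunger between -0.01 and 0.01 m/s and contact force between gauge and fork above 3 N and contact force between the fingers and gauge above 3 N and angle between gauge's own z axis and vertical below 0.17 rad and contact force between gauge and holder below 0.1 N); the arm keeps its last pose, push and grip.
It fails at once if the rod is drawn out well into the red (over 42 mm) (value of joint plunger above 0.042 m).
It fails at once if another thing on the bench is pushed more than 30 mm (distance of any of parts_box, tape_roll, chip_box_a, solvent_bottle, vial_b from where it was at the start of the episode above 0.03 m).
It also fails if it takes over 50 s, if anything falls off the work surface, if the arm or the gripper's body presses on something with over 40 N, if the wrist force passes 120 N, or if a joint passes its speed limit or range.

### The arm

A 6-joint arm with a two-finger parallel gripper is mounted at the origin on a cart in front of the work surface, level with it; the furniture and walls round the work are solid. World frame = base frame: x ahead of the robot, y to its left, z up, the work surface at z = 0. Lengths are in m, angles in degrees, forces in N, time in s.
With the tool pointing down it reaches from about 0.25 to 0.725 m from the base axis. Payload 9.7 kg.
Tool frame: the origin (TCP) lies at the very end of the fingers, on their centre line; the grasp point (between the pads) lies 19 mm behind it; z points along the fingers, y is the direction in which the jaws open and shut (so a half turn about z gives the same grasp; the last joint's range is limited). The gripper opens to 85 mm and grips with 20 to 120 N. Pads are 22 mm wide; open, the fingers measure 114 mm over their backs; the gripper's body (76 mm by 85 mm) begins 54 mm behind the grasp point. The pads swing forward as they close: fully open they stand 13 mm farther back than shut.
Start: joints at [-66.807, 4.979, 10.078, 95.1, 0, 90], TCP at [0.217, -0.506, 0.231] pointing down, gripper open.
Joint ranges: [-179.16, 179.16], [-48.56, 103.87], [-65.8, 70.77], [-126.05, 130.52], [-82.76, 87.17], [-180, 180]. Speed limits (degrees/s): [127.2, 127.2, 147.25, 180, 180, 180].

### API

Orientations are given as [roll, pitch, yaw] about the fixed x, y, z axes, in that order (R = Rz(yaw) Ry(pitch) Rx(roll)).
In Python, from workcell import bot gives the robot as it stands.
- The arm moves only by the shell command python3 -m pendant 'ROWS' [FORCE]. ROWS is JSON, a list that holds one entry, the list of rows, each a list of 7 numbers: the shift along the tool's x, y, z in cm, then the turn, a rotation vector about the tool's x, y, z in rad, then the opening in per cent of the stroke, from 0 (shut) to 100 (fully open). In form: [[[dx, dy, dz, ax, ay, az, gripper], ...]]. A call has 1 to 5 rows; each row shifts and turns the pose as measured when the row begins, along the tool's axes as they then stand; what a row does not reach is not made up. A row lasts 1/12 s, in which the tool goes at most 41.7 mm and 7.16 degrees, less where a joint would pass 70% of its speed; a pose out of reach is approached as far as the arm can. A call with a gripper value outside its range is refused whole. The fingers move at their own pace and stop on an object; FORCE is the grip in N (left out, the last holds). Time passes only in rows, so rows that do not move let the fingers close. It gives the time, the measured TCP pose, the force and the opening at its end, in the units of the state.
- bot.get_obs(): the state, without advancing time (a new reading comes with each control period).
- bot.camera(name): name is "scene" or "side" or "wrist"; returns the picture (480x640x3 uint8, red, green, blue); there is no depth.
- bot.get_calibration(name): a dict with "intrinsics" (3x3 intrinsics, pixels), "pose" (4x4, takes a point from camera to world coordinates); the wrist camera has in their place "T_tool_cam" (4x4, takes a point from camera to tool coordinates, whose origin is the TCP and whose axes are the flange's). Camera axes: x right, y down, z forward; pixel columns grow to the right and rows downward; lengths in m; the calibration is good to about 2 mm. The wrist camera is an equidistant fisheye: a pixel r from the principal point sees the ray r / f radians off the axis. A picture is of the moment at which its call begins: read the wrist's pose just before it. get_calibration takes no time and is no camera call.
- bot.job_done(): hands the job in, once; it reports no verdict.
Trained networks look in the newest picture that a camera, given by its name, has taken for a name from the list of things; names that differ only in an ending like _2 or _b are one class to them, and where a whole thing is asked for, a point or a joint stands for the part that bears it (a point fixed in the world has none). Each returns a list of dicts, best first, with "confidence" (0 to 1); they miss things now and then, are a little off and sometimes report something else, mostly with a low value. They report only what shows in the picture. A call takes as long as a camera call. They do not tell look-alikes from the thing itself.
- bot.masks_of(camera, thing): "pixels" (480x640 bool, what is visible of it) and "extent" ([left, top, right, bottom] in pixels, round what is visible of it).
- bot.mark_of(camera, thing): "uv" ([column, row] in pixels: a listed point, or the origin of a listed thing).
The state is a dict: "time": time; "q": joint angles; "qd": joint speeds; "joint_efforts": joint torques, N m; "ee_pos": TCP position; "tcp_rot": TCP orientation; "wrist_force": force on the tool from outside, world axes, zero at the start; "torque": the same for the moment, N m; "opening": finger opening in m.
Only numpy, scipy, OpenCV 4.12 (cv2) and the standard library are available. Lean on these libraries where they do the work, as an engineer would, in place of code of your own. Each camera call takes 0.05 s, during which the arm holds its last target. There are 200 camera calls.

## Working session

There is one attempt and no reset: what is moved stays moved. The work goes in short steps, Python scripts to look and compute and a shell command to move; the robot and the scene stay as the last step left them, time stands still between calls to the robot, and variables do not carry over. Pictures are saved under pics/ and viewed, about 8 in all and at most 12, crops included, and the job is handed in when it is done.

```bash
mkdir -p pics; ls; cat > h.py <<'E'
import numpy as np, cv2
from workcell import bot
def look(cams,things):
    out={}
    for c in cams:
        im=bot.camera(c); out[c]=im
        for t in things:
            for d in bot.mark_of(c,t)[:3]: print(c,t,np.round(d['uv'],1),round(d['confidence'],2))
    return out
def save(im,n): cv2.imwrite('pics/'+n,im[:,:,::-1])
def ray(c,uv):
    k=bot.get_calibration(c);K=np.array(k['intrinsics']);P=np.array(k['pose'])
    d=np.linalg.inv(K)@[uv[0],uv[1],1];d=P[:3,:3]@d
    return P[:3,3],d/np.linalg.norm(d)
def tri(rs):
    A=0;b=0
    for o,d in rs:
        M=np.eye(3)-np.outer(d,d);A=A+M;b=b+M@o
    x=np.linalg.solve(A,b)
    return x,[np.linalg.norm(np.cross(x-o,d)) for o,d in rs]
E
python3 - <<'E'
from h import *
o=look(['scene','side'],['gauge_grip','gauge_foot','holder','fork','fork_seat'])
save(o['scene'],'sc.png');save(o['side'],'si.png')
print(bot.get_obs())
for c in('scene','side'):print(bot.get_calibration(c))
E
```

```text
pics
scene gauge_grip [275.4 308.7] 0.6
scene gauge_grip [223.4 326.6] 0.58
scene holder [188.6 348. ] 0.71
scene holder [228.6 373.1] 0.68
scene fork [261.1 325.6] 0.6
scene fork_seat [258.6 314.1] 0.9
side gauge_grip [343.4 354.4] 0.7
side gauge_grip [387.7 311.3] 0.58
side gauge_grip [305.4 219.4] 0.57
side gauge_foot [382.7 375. ] 0.79
side holder [339.9 403.6] 0.78
side holder [283.8 398.1] 0.77
side fork [320.4 349. ] 0.67
side fork_seat [317.5 335.4] 0.87
side fork_seat [341.7 403.8] 0.19
{'time': 0.6, 'q': array([-6.68084968e+01,  4.97843801e+00,  1.00776583e+01,  9.50993025e+01,
       -2.65728274e-04,  9.00026881e+01]), 'qd': array([ 0.10963046,  0.0667054 ,  0.03847358,  0.03187867, -0.0084066 ,
       -0.11041941]), 'joint_efforts': array([ 1.52040861e-04, -5.19819510e+01,  4.64695179e+01,  1.08564996e-03,
        1.76735471e-04,  9.27629856e-06]), 'ee_pos': array([ 0.21658956, -0.50555171,  0.2312836 ]), 'tcp_rot': array([-1.79999918e+02,  2.65732132e-04,  2.31888152e+01]), 'wrist_force': array([-0.06343789,  0.51094356,  0.27065239]), 'torque': array([-0.00089618, -0.04
[... 202 characters left out ...]
    ,   1.        ]]), 'pose': array([[-0.83987791, -0.31099744,  0.44484344, -0.13625487],
       [-0.54250942,  0.45534161, -0.70593735,  1.01258961],
       [ 0.01698898, -0.83423295, -0.5511504 ,  0.88247048],
       [ 0.        ,  0.        ,  0.        ,  1.        ]])}
{'intrinsics': array([[595.16059072,   0.        , 320.5956537 ],
       [  0.        , 595.16059072, 246.61046103],
       [  0.        ,   0.        ,   1.        ]]), 'pose': array([[-0.99930376,  0.03474105, -0.01360331,  0.52588656],
       [ 0.03071978,  0.55925293, -0.8284277 ,  1.15884551],
       [-0.02117276, -0.82826881, -0.55993079,  0.86847445],
       [ 0.        ,  0.        ,  0.        ,  1.        ]])}
```

View pics/sc.png

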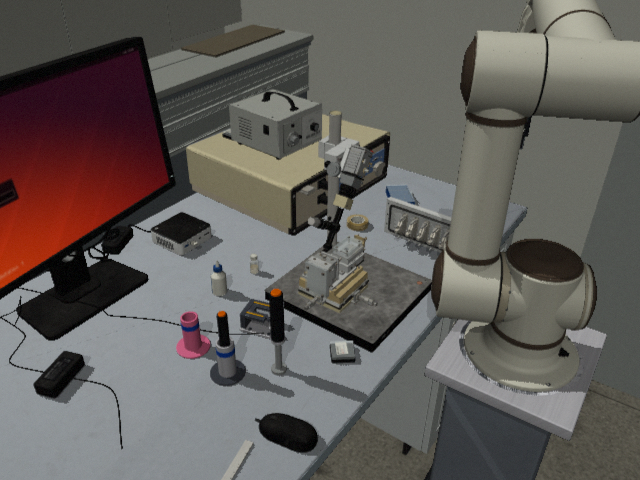

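View pics/si.png

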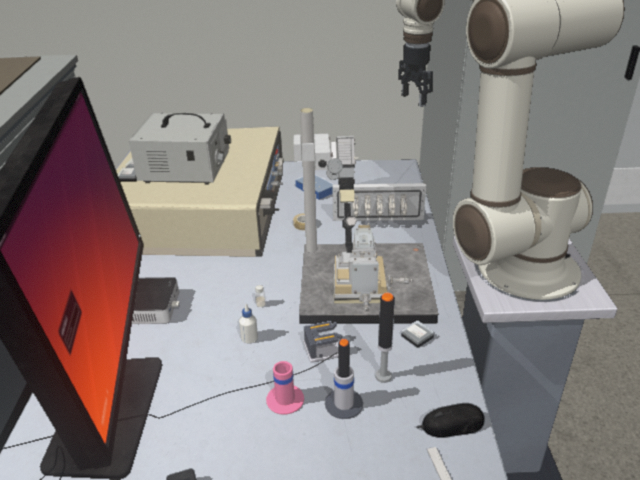

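The scene view shows the gauge in the blue-ringed holder at (223,327), the larger look-alike standing at (277,330), the pink holder at (190,335) and the fork at about (260,315). In the side view the gauge is at (343,355), the fork at (320,338) and the look-alike at (386,335).

```bash
python3 - <<'E'
from h import *
P=dict(grip=((223.4,326.6),(343.4,354.4)),holder=((228.6,373.1),(339.9,403.6)),seat=((258.6,314.1),(317.5,335.4)),fork=((261.1,325.6),(320.4,349)),biggrip=((275.4,308.7),(387.7,311.3)),bigcap=((277,292),(387,297)),bigfoot=((279,371),(382.7,377)))
for n,(a,b) in P.items():
    x,e=tri([ray('scene',a),ray('side',b)]);print(n,x.round(4),np.round(e,4))
a=cv2.imread('pics/sc.png')[290:350,225:305];b=cv2.imread('pics/si.png')[310:370,285:365]
cv2.imwrite('pics/fk.png',np.hstack([cv2.resize(i,None,fx=5,fy=5,interpolation=2) for i in(a,b)]))
E
```

```text
grip [0.4775 0.3952 0.1184] [0.0018 0.0018]
holder [ 0.4836  0.3877 -0.0183] [0.0021 0.0021]
seat [0.5213 0.2364 0.018 ] [0.0034 0.0034]
fork [ 0.5165  0.2368 -0.0172] [0.0008 0.0008]
biggrip [0.3935 0.3376 0.1639] [0.0027 0.0027]
bigcap [0.3957 0.3294 0.1942] [0.0002 0.0002]
bigfoot [ 0.3954  0.3311 -0.0103] [0.0019 0.0019]
```

View pics/fk.png

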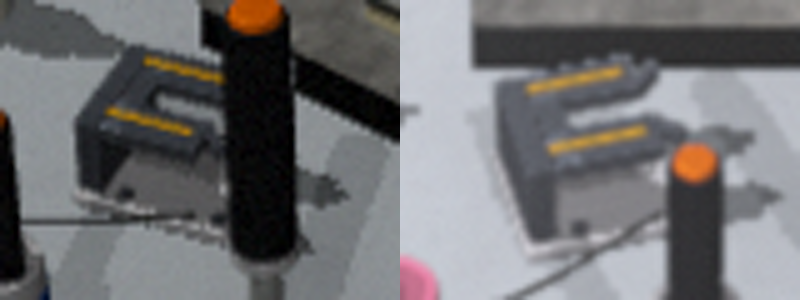

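```bash
python3 - <<'E'
from h import *
for n,a,b in [('posttop',(335,113),(308,110)),('scope',(357,150),(345,138)),('scopelow',(340,215),(348,205)),('rackR',(452,225),(422,192)),('rackL',(388,200),(338,192)),('knob',(376,301),(406,281)),('Y1',(254,302.2),(310.4,328)),('plate',(372,345),(436,318))]:
    x,e=tri([ray('scene',a),ray('side',b)]);print(n,x.round(3),np.round(e,3))
for c,L in (('scene',[(254,302.2),(269.4,305.8),(246.4,312.4),(263,316.4)]),('side',[(310.4,328),(329,324.4),(315,340),(334,336)])):
    for uv in L:
        o,d=ray(c,uv);print(c,(o+d*(0.048-o[2])/d[2]).round(4))
# plane check of ground marks
for c,uv in (('scene',(228.6,373.1)),('side',(339.9,403.6)),('scene',(258.6,314.1)),('side',(317.5,335.4))):
    o,d=ray(c,uv);z=0 if uv[1]>350 else .04;print(c,uv,(o+d*(z-o[2])/d[2]).round(4))
E
python3 -m pendant '[[[0,0,-4,0,0,0,60],[0,0,-4,0,0,0,60],[0,0,-4,0,0,0,60]]]'; python3 -c "
from h import *
print(bot.get_obs()['q'],bot.get_calibration('wrist'))"
```

```text
posttop [ 0.525 -0.075  0.392] [0.001 0.001]
scope [ 0.446 -0.045  0.334] [0.003 0.003]
scopelow [0.443 0.023 0.202] [0.006 0.006]
rackR [ 0.243 -0.17   0.134] [0.005 0.005]
rackL [ 0.453 -0.243  0.101] [0.005 0.005]
knob [0.313 0.07  0.031] [0.002 0.002]
Y1 [0.536 0.234 0.041] [0.001 0.001]
plate [0.262 0.178 0.008] [0.001 0.001]
scene [0.5295 0.2417 0.048 ]
scene [0.4936 0.2324 0.048 ]
scene [0.5215 0.2781 0.048 ]
scene [0.4835 0.2684 0.048 ]
side [0.536  0.2413 0.048 ]
side [0.4974 0.2323 0.048 ]
side [0.5274 0.2774 0.048 ]
side [0.4889 0.2678 0.048 ]
scene (228.6, 373.1) [0.4698 0.4028 0.    ]
side (339.9, 403.6) [0.4848 0.4009 0.    ]
scene (258.6, 314.1) [0.5021 0.2606 0.04  ]
side (317.5, 335.4) [0.522  0.2555 0.04  ]
time: 0.85
ee_pos: [0.215, -0.5018, 0.3419]
tcp_rot: [-178.7, -0.0, 23.2]
wrist_force: [0.2, -0.9, 1.3]
opening: 0.0519
[-6.68075994e+01  1.02397889e+01  2.86036334e+01  1.09667907e+02
  6.74381686e-04  9.00024009e+01] {'intrinsics': array([[371.64829954,   0.        , 326.88302875],
       [  0.        , 371.64829954, 237.70041973],
       [  0.        ,   0.        ,   1.        ]]), 'T_tool_cam': array([[ 1.51376307e-03, -9.64557171e-01, -2.63869614e-01,
         6.76970470e-02],
       [ 9.99998781e-01,  1.56117804e-03,  2.99987346e-05,
         2.27807760e-04],
       [ 3.83011951e-04, -2.63869337e-01,  9.64558358e-01,
        -1.40867738e-01],
       [ 0.00000000e+00,  0.00000000e+00,  0.00000000e+00,
         1.00000000e+00]])}
```

```bash
python3 -m pendant '[[[2.4,-3.2,0,0,0,0,60],[2.4,-3.2,0,0,0,0,60],[2.4,-3.2,0,0,0,0,60],[2.4,-3.2,0,0,0,0,60],[2.4,-3.2,0,0,0,0,60]]]'; python3 -m pendant '[[[2.4,-3.2,0,0,0,0,60],[2.4,-3.2,0,0,0,0,60],[2.4,-3.2,0,0,0,0,60],[2.4,-3.2,0,0,0,0,60]]]';python3 -c "
from h import *
print(bot.get_obs()['q'],bot.get_obs()['tcp_rot'])"
```

```text
time: 1.27
ee_pos: [0.2669, -0.316, 0.3533]
tcp_rot: [-179.8, -0.1, 22.7]
wrist_force: [0.4, 0.2, 0.4]
opening: 0.0511
time: 1.6
ee_pos: [0.3054, -0.1539, 0.3542]
tcp_rot: [-179.9, -0.2, 22.5]
wrist_force: [0.4, 0.2, 0.2]
opening: 0.0514
[-26.88833698 -17.75257395   3.71090049 111.40479171   0.16698626
 130.60089981] [-1.79935883e+02 -1.64976056e-01  2.25107564e+01]
```

```bash
python3 -m pendant '[[[1.5,-3.7,0,0,0,-0.08,60],[1.8,-3.5,0,0,0,-0.08,60],[2.1,-3.4,0,0,0,-0.08,60],[2.4,-3.2,0,0,0,-0.08,60],[2.6,-3,0,0,0,-0.08,60]]]'; python3 -m pendant '[[[2.9,-2.8,0,0,0,-0.08,60],[3.1,-2.5,0,0,0,-0.08,60],[3.3,-2.3,0,0,0,-0.08,60]]]';python3 - <<'E'
from h import *
print(bot.get_obs()['q'],bot.get_obs()['tcp_rot'])
o=look(['wrist'],['gauge_grip','gauge_foot','holder','fork','fork_seat'])
save(o['wrist'],'w1.png')
E
```

```text
time: 2.02
ee_pos: [0.3035, 0.0486, 0.3553]
tcp_rot: [179.8, -0.4, 45.5]
wrist_force: [0.8, -0.1, 0.3]
opening: 0.0513
time: 2.27
ee_pos: [0.302, 0.1731, 0.3568]
tcp_rot: [179.5, -0.5, 59.9]
wrist_force: [0.8, -1.1, 0.5]
opening: 0.051
[ 2.99414643e+01 -1.74247536e+01  4.26456964e+00  1.11004073e+02
 -1.39583119e-01  1.50025553e+02] [179.53671844  -0.52385746  59.9171944 ]
wrist gauge_grip [322.3  13.3] 0.95
wrist gauge_foot [322.5  50.7] 0.54
wrist fork [427.5  64.2] 0.72
wrist fork_seat [434.4  60.1] 0.71
```

View pics/w1.png

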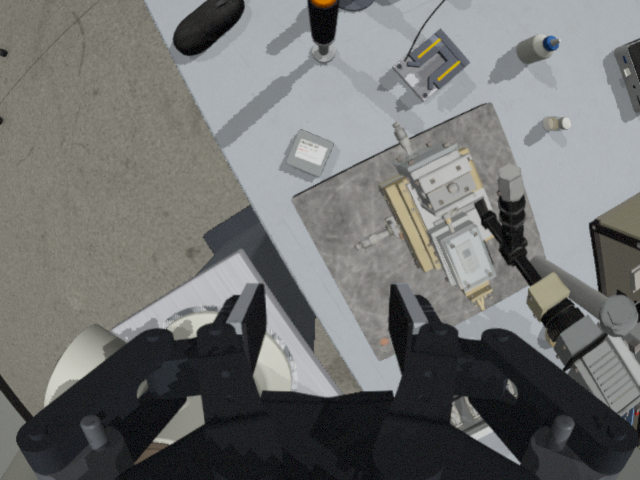

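```bash
cat >> h.py <<'E'
from scipy.spatial.transform import Rotation as R
def wpose():
    o=bot.get_obs();T=np.eye(4);T[:3,:3]=R.from_euler('xyz',o['tcp_rot'],degrees=True).as_matrix();T[:3,3]=o['ee_pos'];return T
def wray(T,uv):
    k=bot.get_calibration('wrist');K=np.array(k['intrinsics']);P=T@np.array(k['T_tool_cam'])
    p=(np.array(uv)-K[:2,2])/K[0,0];r=np.hypot(*p);d=P[:3,:3]@np.array([*(p/r*np.sin(r)),np.cos(r)])
    return P[:3,3],d
def at(r,z):
    o,d=r;return (o+d*(z-o[2])/d[2]).round(4)
def proj(T,x):
    k=bot.get_calibration('wrist');K=np.array(k['intrinsics']);P=np.linalg.inv(T@np.array(k['T_tool_cam']))
    c=P[:3,:3]@np.array(x)+P[:3,3];t=np.arctan2(np.hypot(c[0],c[1]),c[2]);return K[:2,2]+K[0,0]*t*c[:2]/np.hypot(c[0],c[1])
E
cat > m.py <<'E'
import sys;from h import *
T=wpose();im=bot.camera('wrist');save(im,sys.argv[1]);np.save(sys.argv[1]+'.npy',T)
for t,z in (('gauge_grip',.126),('gauge_foot',.012),('holder',0),('fork',0),('fork_seat',.04)):
    for d in bot.mark_of('wrist',t)[:3]: print(t,np.round(d['uv'],1),round(d['confidence'],2),at(wray(T,d['uv']),z))
print(T[:3,3],bot.get_obs()['tcp_rot'])
E
python3 -m pendant '[[[4.1,1,0,0,0,0,60],[4.1,1,0,0,0,0,60],[4.1,1,0,0,0,0,60],[4.1,1,0,0,0,0,60]]]';python3 m.py w2.png
python3 -m pendant '[[[4.1,0,0,0,0,0,60],[2.6,1,0,0,0,0,60],[0,0,0,0,0,0,60]]]';python3 m.py w3.png
```

```text
time: 2.9
ee_pos: [0.4223, 0.2825, 0.3662]
tcp_rot: [179.2, -1.1, 58.5]
wrist_force: [0.7, -0.1, 1.7]
opening: 0.0511
gauge_grip [310.1  83.5] 0.75 [0.4787 0.3996 0.126 ]
gauge_grip [268.8 181.8] 0.71 [0.3891 0.3356 0.126 ]
gauge_foot [283.7 167.2] 0.7 [0.397  0.3407 0.012 ]
gauge_foot [310.5 100.5] 0.51 [0.4742 0.3979 0.012 ]
holder [312.8  97.6] 0.63 [0.4794 0.4011 0.    ]
holder [384.7  70.1] 0.62 [0.5841 0.3849 0.    ]
fork [388.1 175.7] 0.62 [0.5121 0.2561 0.    ]
fork [276.5 267.8] 0.48 [0.3084 0.225  0.    ]
fork_seat [390.6 178.3] 0.55 [0.5088 0.258  0.04  ]
[0.42225451 0.28246484 0.36616068] [179.20397782  -1.05177308  58.62166386]
time: 3.45
ee_pos: [0.4621, 0.3283, 0.3721]
tcp_rot: [179.1, -1.3, 58.2]
wrist_force: [-0.6, -0.9, -0.3]
opening: 0.0513
gauge_grip [259.4 243.4] 0.69 [0.3832 0.3317 0.126 ]
gauge_grip [298.5 141.6] 0.67 [0.4779 0.4009 0.126 ]
gauge_foot [276.4 210.7] 0.64 [0.3968 0.3425 0.012 ]
gauge_foot [303.8 142.5] 0.39 [0.4784 0.4012 0.012 ]
gauge_foot [306.1 142.8] 0.38 [0.4808 0.3992 0.012 ]
holder [378.  107.5] 0.92 [0.5909 0.3903 0.    ]
holder [304.1 140.6] 0.91 [0.4797 0.4036 0.    ]
holder [379.6 218.8] 0.22 [0.5124 0.2545 0.    ]
fork [380.2 217.2] 0.81 [0.5143 0.256  0.    ]
fork_seat [384.8 223.5] 0.83 [0.5138 0.2554 0.04  ]
[0.46213867 0.32826483 0.37207597] [179.03736685  -1.43601101  58.26367467]
```

```bash
cat >> h.py <<'E'
def togo(x,yaw):
    T=wpose();d=T[:3,:3].T@(np.array(x)-T[:3,3])*100
    w=R.from_matrix(T[:3,:3].T@R.from_euler('xyz',[180,0,yaw],degrees=True).as_matrix()).as_rotvec()
    print('togo cm',d.round(2),'rad',w.round(3))
E
python3 - <<'E'
from h import *
A,B=np.load('pics/w2.png.npy') if 0 else np.load('w2.png.npy'),np.load('w3.png.npy')
for n,a,b in (('grip',(310.1,83.5),(298.5,141.6)),('holder',(312.8,97.6),(304.1,140.6)),('seat',(390.6,178.3),(384.8,223.5)),('fork',(388.1,175.7),(380.2,217.2))):
    x,e=tri([wray(A,a),wray(B,b)]);print(n,x.round(4),np.round(e,4))
x,e=tri([wray(A,(310.1,83.5)),wray(B,(298.5,141.6)),ray('scene',(223.4,326.6)),ray('side',(343.4,354.4))]);print('grip4',x,e)
x,e=tri([wray(A,(390.6,178.3)),wray(B,(384.8,223.5)),ray('scene',(258.6,314.1)),ray('side',(317.5,335.4))]);print('seat4',x,e)
togo([.479,.401,.25],58)
im=cv2.imread('pics/w3.png')[70:270,240:440];cv2.imwrite('pics/w3c.png',cv2.resize(im,None,fx=3,fy=3,interpolation=2))
E
```

```text
grip [0.4783 0.4006 0.1232] [0.0007 0.0007]
holder [ 0.4797  0.4039 -0.0185] [0.0007 0.0007]
seat [0.512  0.2548 0.0313] [0.0028 0.0028]
fork [ 0.5142  0.2535 -0.0124] [0.0009 0.0009]
grip4 [0.47734739 0.39960864 0.12212381] [np.float64(0.001700577894551516), np.float64(0.0015348262403805128), np.float64(0.0033055969689592076), np.float64(0.002289145871931852)]
seat4 [0.51397818 0.25264526 0.0315716 ] [np.float64(0.0056987312022553985), np.float64(0.0004850745528163381), np.float64(0.0046312807111531405), np.float64(0.009056873594791091)]
togo cm [ 7.   -2.46 12.55] rad [ 0.017 -0.025  0.004]
```

View pics/w3c.png

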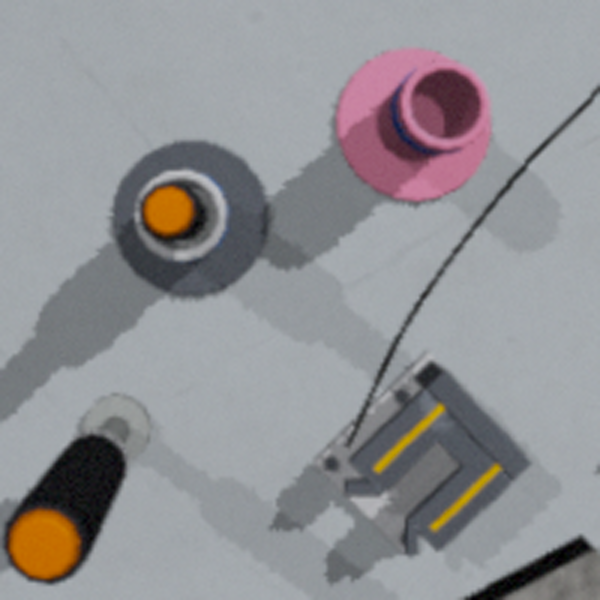

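The wrist crop shows the gauge's orange cap at (297,140) inside the blue-ringed tube. The fork is at about (383,222), its slot opening toward the lower left, and the look-alike is at lower left.

```bash
python3 -m pendant '[[[3.4,-1.2,4,0.008,-0.012,0,60],[3.4,-1.2,4,0.008,-0.012,0,60],[0.2,0,4,0,0,0,60],[0,0,0,0,0,0,60]]]';python3 m.py w4.png; python3 - <<'E'
from h import *
B=np.load('w3.png.npy')
f=lambda u,v,z:at(wray(B,(240+u/3,70+v/3)),z)
print('cap',f(170,211,.159),'ring',f(182,216,.085),'foot',f(190,219,.003))
a,b,c,d=f(378,470,.048),f(443,407,.048),f(432,530,.048),f(500,467,.048)
print(a,b,c,d,'mid',(a+b+c+d)/4,'yaw',np.degrees([np.arctan2(*(b-a)[1::-1]),np.arctan2(*(d-c)[1::-1])]))
print('mouthpts',f(343,487,.048),f(412,548,.048),'slotend',f(446,455,.048))
togo([.479,.401,.25],58)
E
```

```text
time: 4.08
ee_pos: [0.474, 0.3884, 0.2643]
tcp_rot: [179.9, -0.2, 58.1]
wrist_force: [0.1, -1.0, -3.1]
opening: 0.0512
gauge_grip [276. 346.] 0.94 [0.3804 0.3206 0.126 ]
gauge_grip [320.4 206.8] 0.87 [0.479  0.4041 0.126 ]
gauge_foot [294.6 273.1] 0.95 [0.4013 0.3385 0.012 ]
gauge_foot [320.1 187.2] 0.4 [0.4774 0.4056 0.012 ]
holder [413.1 150. ] 0.9 [0.5858 0.3866 0.    ]
holder [325.5 188. ] 0.82 [0.481  0.4005 0.    ]
fork [541.4 309.9] 0.16 [ 0.6492  0.1082 -0.    ]
fork_seat [419.7 291.5] 0.94 [0.5121 0.2557 0.04  ]
[0.47398686 0.38844707 0.26427825] [179.42143827  -1.54574736  58.01000934]
cap [0.4785 0.4014 0.159 ] ring [0.478 0.401 0.085] foot [0.4772 0.4012 0.003 ]
[0.4904 0.2669 0.048 ] [0.5284 0.2759 0.048 ] [0.4972 0.231  0.048 ] [0.5369 0.2397 0.048 ] mid [0.513225 0.253375 0.048   ] yaw [13.32453126 12.36060601]
mouthpts [0.4737 0.2684 0.048 ] [0.4856 0.2286 0.048 ] slotend [0.5191 0.257  0.048 ]
togo cm [ 0.86 -0.5   3.11] rad [ 0.01  -0.027  0.   ]
```

```bash
python3 -m pendant '[[[0.9,-0.5,3,0.01,-0.025,0,60],[0,0,3,0,-0.005,0,60],[0,0,0,0,0,0,60],[0,0,0,0,0,0,60]]]';python3 -c "
from h import *
togo([.4785,.401,.107],58)"
```

```text
time: 4.72
ee_pos: [0.4832, 0.4029, 0.2346]
tcp_rot: [179.6, -1.0, 57.9]
wrist_force: [0.3, 0.7, 0.9]
opening: 0.0515
togo cm [-0.63 -0.38 12.75] rad [ 0.007 -0.017 -0.002]
```

```bash
python3 -m pendant '[[[-0.6,-0.3,2.5,0.01,-0.02,0,60],[0,0,2.5,0,0,0,60],[0,0,2,0,0,0,60]]]';python3 -c "
from h import *
togo([.4785,.401,.107],58)"
```

```text
time: 4.97
ee_pos: [0.4818, 0.402, 0.1783]
tcp_rot: [179.8, -1.0, 57.8]
wrist_force: [-0.3, -0.3, -0.3]
opening: 0.0512
togo cm [-0.38 -0.24  7.12] rad [ 0.003 -0.017 -0.003]
```

```bash
python3 -m pendant '[[[-0.4,-0.25,2,0,-0.03,0,60],[-0.1,-0.1,2,0,-0.02,0,60],[-0.1,-0.1,1.5,0,-0.02,0,60]]]';python3 m.py w5.png;python3 -c "
from h import *
togo([.4785,.401,.107],58)"
```

```text
time: 5.22
ee_pos: [0.4768, 0.3995, 0.1283]
tcp_rot: [179.6, 2.7, 57.7]
wrist_force: [0.0, -0.5, 0.6]
opening: 0.0513
gauge_grip [325.5 292.9] 0.69 [0.4793 0.4031 0.126 ]
gauge_foot [280.9 333.4] 0.91 [0.399  0.3427 0.012 ]
holder [325.7 216.1] 0.9 [0.4798 0.403  0.    ]
holder [459.3 157.8] 0.77 [0.5884 0.3886 0.    ]
fork [446.5 336.8] 0.66 [0.5119 0.2541 0.    ]
[0.47679204 0.3995142  0.12830101] [179.62462691   2.59223109  57.73717174]
togo cm [0.29 0.05 2.24] rad [ 0.006  0.045 -0.004]
```

```bash
python3 -m pendant '[[[0.3,0.1,1.1,0,0.03,0,60],[0,0,0.6,0,0,0,60]]]';python3 -c "
from h import *
togo([.4785,.401,.107],58)"
```

```text
time: 5.68
ee_pos: [0.4805, 0.4024, 0.1155]
tcp_rot: [179.5, 0.5, 57.8]
wrist_force: [-0.8, -0.3, -0.4]
opening: 0.0512
togo cm [-0.22 -0.1   0.85] rad [ 0.008  0.009 -0.004]
```

```bash
python3 -m pendant '[[[-0.2,-0.1,0.8,0,0.01,0,60],[0,0,0,0,0,0,20],[0,0,0,0,0,0,5],[0,0,0,0,0,0,5],[0,0,0,0,0,0,5]]]' 60;python3 -m pendant '[[[0,0,0,0,0,0,5],[0,0,0,0,0,0,5]]]';python3 -c "
from h import *
togo([.4785,.401,.107],58)"
```

```text
time: 6.1
ee_pos: [0.4789, 0.4012, 0.1103]
tcp_rot: [179.5, -0.1, 57.7]
wrist_force: [-1.3, -0.0, -1.4]
opening: 0.019
time: 6.27
ee_pos: [0.4791, 0.4014, 0.1108]
tcp_rot: [179.5, -0.1, 57.7]
wrist_force: [-0.3, -0.5, -0.7]
opening: 0.0188
togo cm [-0.07 -0.03  0.38] rad [ 0.009 -0.002 -0.005]
```

```bash
python3 -m pendant '[[[0,0,-1.5,0,0,0,5],[0,0,-3,0,0,0,5],[0,0,-3,0,0,0,5],[0,0,-3,0,0,0,5],[0,0,-2,0,0,0,5]]]';python3 -m pendant '[[[0,0,0,0,0,0,5]]]';python3 -c "
from h import *
togo([.439,.2385,.23],58)
im=bot.camera('side');save(im,'s2.png')
cv2.imwrite('pics/s2c.png',cv2.resize(im[230:430,230:430],None,fx=3,fy=3)[:,:,::-1])"
```

```text
time: 6.68
ee_pos: [0.4766, 0.4008, 0.2339]
tcp_rot: [179.7, 0.5, 57.7]
wrist_force: [0.8, 0.3, 0.1]
opening: 0.0188
time: 6.77
ee_pos: [0.4774, 0.4015, 0.2386]
tcp_rot: [179.5, 0.2, 57.7]
wrist_force: [1.1, 1.2, -0.3]
opening: 0.0189
togo cm [-15.83   5.44   0.95] rad [ 0.008  0.003 -0.004]
```

View pics/s2c.png

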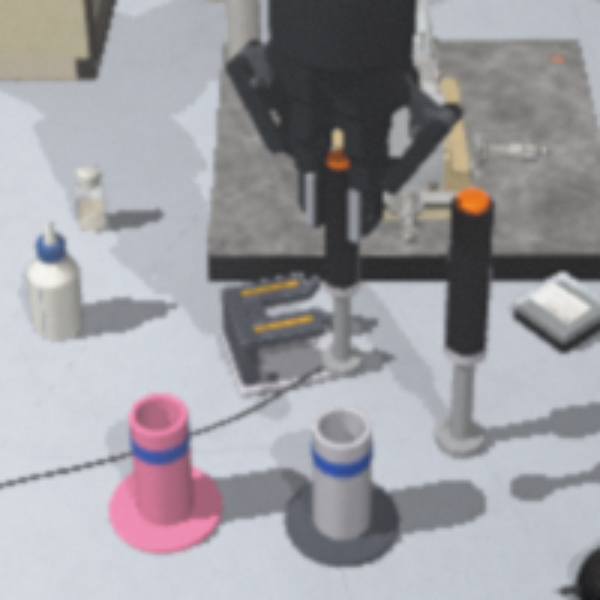

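The gauge is clear of the holder and hangs upright in the jaws at crop (342,260), with its foot at (342,360). The holder is empty.

```bash
python3 -m pendant '[[[-2,0.7,0,0,0,0,5],[-3.6,1.2,0,0,0,0,5],[-3.6,1.2,0,0,0,0,5],[-3,1,0.3,0,0,0,5],[-2,0.7,0.4,0,0,0,5]]]';python3 -m pendant '[[[0,0,0,0,0,0,5],[0,0,0,0,0,0,5]]]';python3 -c "
from h import *
togo([.439,.2385,.1275],58)"
```

```text
time: 7.23
ee_pos: [0.4406, 0.2543, 0.2216]
tcp_rot: [179.7, 0.6, 58.1]
wrist_force: [-0.2, -0.5, -1.8]
opening: 0.0191
time: 7.4
ee_pos: [0.439, 0.2499, 0.2189]
tcp_rot: [179.8, 0.8, 57.9]
wrist_force: [0.5, -0.4, -2.0]
opening: 0.019
togo cm [-0.83  0.58  9.15] rad [ 0.003  0.014 -0.002]
```

```bash
python3 -m pendant '[[[-0.8,0.5,1.5,0,0.01,0,5],[0,0,2,0,0,0,5],[0,0,2,0,0,0,5],[0,0,1.5,0,0,0,5],[0,0,0.7,0,0,0,5]]]';python3 -m pendant '[[[0,0,0,0,0,0,5],[0,0,0,0,0,0,5]]]';python3 -c "
from h import *
togo([.439,.2385,.1275],58)"
```

```text
time: 7.82
ee_pos: [0.4396, 0.2418, 0.1366]
tcp_rot: [179.8, 0.2, 57.9]
wrist_force: [0.2, -0.0, -0.5]
opening: 0.0188
time: 7.98
ee_pos: [0.4386, 0.2422, 0.1337]
tcp_rot: [179.9, 0.4, 58.0]
wrist_force: [-0.2, 0.4, -1.8]
opening: 0.0186
togo cm [-0.29  0.23  0.63] rad [ 0.001  0.008 -0.   ]
```

```bash
python3 -m pendant '[[[-0.3,0.2,0.6,0,0.005,0,5],[0,0,0,0,0,0,5]]]';python3 - <<'E'
from h import *
T=wpose()
o=look(['side','scene','wrist'],['gauge_foot','fork_seat'])
togo([.439,.2385,.1275],58)
T2=wpose();print(T2[:3,3]-T[:3,3])
print('wrist pred foot',proj(T2,T2[:3,3]-[0,0,.099]),'seat',proj(T2,[.512,.2555,.04]))
cv2.imwrite('pics/f3.png',np.hstack([cv2.resize(i,None,fx=5,fy=5,interpolation=2) for i in(o['side'][300:390,285:365],o['scene'][285:375,225:305])])[:,:,::-1])
E
```

```text
time: 8.15
ee_pos: [0.4392, 0.2393, 0.1281]
tcp_rot: [179.9, 0.1, 58.0]
wrist_force: [0.7, -0.9, -1.0]
opening: 0.0186
side gauge_foot [383.2 374.9] 0.87
side gauge_foot [262.9 300.1] 0.67
side gauge_foot [357.3 332. ] 0.64
side fork_seat [318.1 334.9] 0.58
side fork_seat [262.5 302.8] 0.57
scene gauge_foot [261.1 326. ] 0.71
scene gauge_foot [289.2 321.4] 0.5
scene gauge_foot [277.1 367.3] 0.5
scene fork_seat [255.6 314.7] 0.95
scene fork_seat [228.3 373.6] 0.45
wrist gauge_foot [201.5 148. ] 0.91
wrist gauge_foot [324.  237.5] 0.66
wrist fork_seat [409.  165.7] 0.69
togo cm [-0.11  0.03  0.14] rad [0.002 0.001 0.001]
[0.00021645 0.00031565 0.00080189]
wrist pred foot [325.5286762  240.21460406] seat [410.53256242 164.73947335]
```

View pics/f3.png

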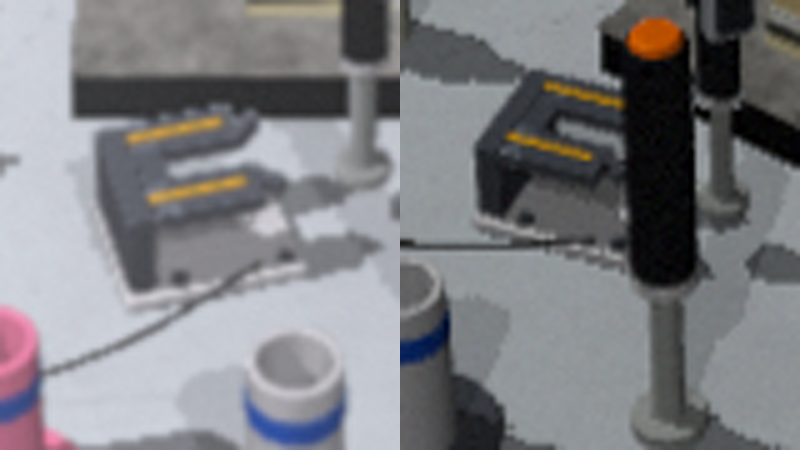

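Side crop: the rod stands right of the slot mouth at (365,130), roughly in line with the slot axis. Scene crop: the foot at (725,205) lies beyond the look-alike.

```bash
python3 -m pendant '[[[0.6,0.6,0,0,0,0,5],[0.8,0.8,0.1,0,0,0,5],[0,0,0,0,0,0,5]]]';python3 - <<'E'
from h import *
bot.camera('side');T=wpose();o=look(['wrist'],['gauge_foot','fork_seat','fork']);im=o['wrist']
np.save('w6.npy',T)
for d in bot.mark_of('wrist','fork_seat')[:1]:print(at(wray(T,d['uv']),.04))
for d in bot.mark_of('wrist','gauge_foot')[:2]:print(at(wray(T,d['uv']),.03))
print(T[:3,3],bot.get_obs()['tcp_rot'])
save(im,'w6.png');cv2.imwrite('pics/w6c.png',cv2.resize(im[100:300,260:460],None,fx=3,fy=3,interpolation=2)[:,:,::-1])
togo([.512-.0438,.2555-.0101,.1275],58)
E
```

```text
time: 8.85
ee_pos: [0.4601, 0.2445, 0.1284]
tcp_rot: [179.9, -0.0, 58.1]
wrist_force: [-0.3, 0.1, -0.8]
opening: 0.0187
wrist gauge_foot [188.  170.9] 0.94
wrist gauge_foot [327.3 241.9] 0.89
wrist fork_seat [389.2 186.5] 0.74
wrist fork [378.9 182.5] 0.84
[0.5134 0.2554 0.04  ]
[0.4065 0.3344 0.03  ]
[0.46   0.2429 0.03  ]
[0.45942835 0.24431392 0.12846329] [1.79888908e+02 2.92560419e-02 5.80733295e+01]
togo cm [0.63 0.76 0.12] rad [0.002 0.001 0.001]
```

View pics/w6c.png

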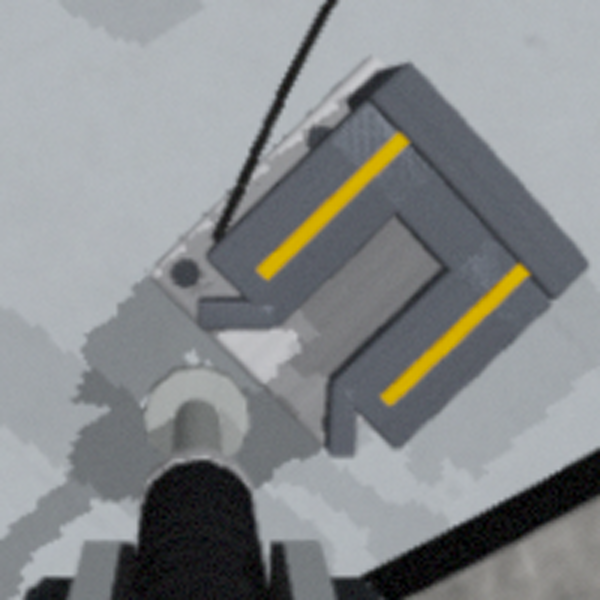

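The wrist crop shows the foot disc at crop (196,412) just ahead of the slot mouth, with the yellow lines running from (263,272) to (404,140) and from (388,398) to (524,270).

```bash
python3 - <<'E'
from h import *
B=np.load('w6.npy')
f=lambda u,v,z:at(wray(B,(260+u/3,100+v/3)),z)[:2]
a,b,c,d=f(263,272,.048),f(404,140,.048),f(388,398,.048),f(524,270,.048)
print(a,b,c,d);y=[np.arctan2(*(b-a)[::-1]),np.arctan2(*(d-c)[::-1])];print(np.degrees(y))
y=np.mean(y);ux=np.array([np.cos(y),np.sin(y)]);uy=np.array([-ux[1],ux[0]])
m=(a+b+c+d)/4;se=(f(397,214,.048)+f(446,266,.048))/2;ft=f(196,412,.03)
print('mid',m,'slotend',se,'foot',ft)
print('foot rel mid: lateral',(ft-m)@uy,' foot to slot end along',(se-ft)@ux,'lat slotend',(se-m)@uy)
E
```

```text
[0.4899 0.268 ] [0.5279 0.2761] [0.4985 0.2319] [0.5364 0.2405]
[12.03296047 12.78466213]
mid [0.513175 0.254125] slotend [0.52075 0.25685] foot [0.4605 0.2462]
foot rel mid: lateral 0.003579228934630001  foot to slot end along 0.061131045241952654 lat slotend 0.0010335840995555536
```

```bash
python3 -m pendant '[[[0.2,0.55,0.05,0,0,0,5],[0.55,0.6,0.05,0,0,0,5],[0.3,0.3,0,0,0,0,5],[0,0,0,0,0,0,5]]]';python3 - <<'E'
from h import *
p=wpose()[:3,3];y=np.radians(12.4);ux=np.array([np.cos(y),np.sin(y)]);uy=np.array([-ux[1],ux[0]])
d=p[:2]-[.4594,.2443];print('along',d@ux,'lat',d@uy,p)
o=look(['wrist'],[]);np.save('w7.npy',wpose());save(o['wrist'],'w7.png');cv2.imwrite('pics/w7c.png',cv2.resize(o['wrist'][100:300,240:440],None,fx=3,fy=3,interpolation=2)[:,:,::-1])
E
```

```text
time: 9.53
ee_pos: [0.4778, 0.2455, 0.1281]
tcp_rot: [179.9, -0.0, 58.1]
wrist_force: [0.2, -0.1, -1.8]
opening: 0.0187
along 0.01821387610603228 lat -0.0027838388982992773 [0.47778678 0.24549226 0.12814776]
```

View pics/w7c.png

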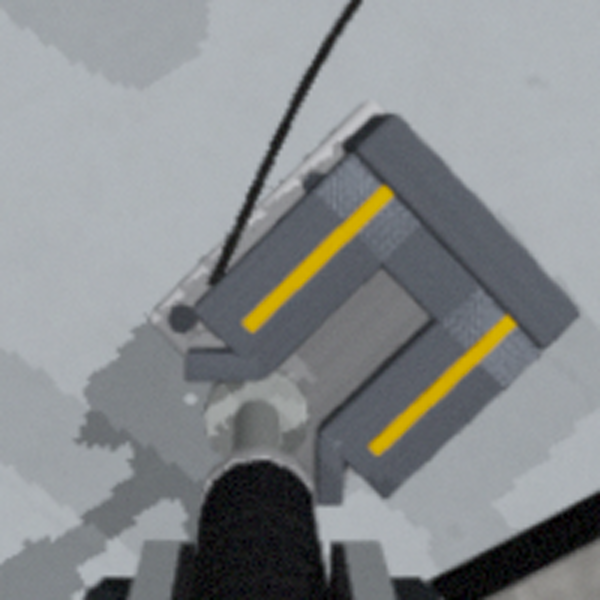

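The foot is passing under the left lip and the rod is in the mouth at crop (259,420), about 1 mm to the left of the slot axis.

```bash
python3 -m pendant '[[[0.35,0.55,0.05,0,0,0,5],[0.6,0.6,0,0,0,0,5],[0.5,0.5,0,0,0,0,5],[0,0,0,0,0,0,5]]]';python3 - <<'E'
from h import *
p=wpose()[:3,3];y=np.radians(12.4);ux=np.array([np.cos(y),np.sin(y)]);uy=np.array([-ux[1],ux[0]])
d=p[:2]-[.4594,.2443];print('along',d@ux,'lat',d@uy,p)
E
```

```text
time: 9.92
ee_pos: [0.5014, 0.2493, 0.1275]
tcp_rot: [179.9, -0.0, 58.1]
wrist_force: [0.8, 0.4, -0.7]
opening: 0.0189
along 0.042127412958132354 lat -0.004124816792098173 [0.50143042 0.24931765 0.12746293]
```

```bash
python3 -m pendant '[[[0.35,0.35,0,0,0,0,5],[0.3,0.3,0,0,0,0,5],[0,0,0,0,0,0,5]]]';python3 - <<'E'
from h import *
T=wpose();p=T[:3,3];y=np.radians(12.4);ux=np.array([np.cos(y),np.sin(y)]);uy=np.array([-ux[1],ux[0]])
d=p[:2]-[.4594,.2443];print('along',d@ux,'lat',d@uy,p)
o=look(['wrist'],['gauge_foot','fork_seat']);cv2.imwrite('pics/w8c.png',cv2.resize(o['wrist'][120:320,240:440],None,fx=3,fy=3,interpolation=2)[:,:,::-1])
print(proj(T,[.512,.2545,.04]))
E
```

```text
time: 10.17
ee_pos: [0.5117, 0.2517, 0.1271]
tcp_rot: [179.9, 0.0, 58.1]
wrist_force: [0.0, 0.2, -1.1]
opening: 0.0187
along 0.05266226337918711 lat -0.0040121831261481795 [0.51169533 0.25168986 0.1271154 ]
wrist gauge_foot [140.5 216. ] 0.9
wrist gauge_foot [324.8 241.9] 0.6
[323.50552205 241.54045195]
```

View pics/w8c.png

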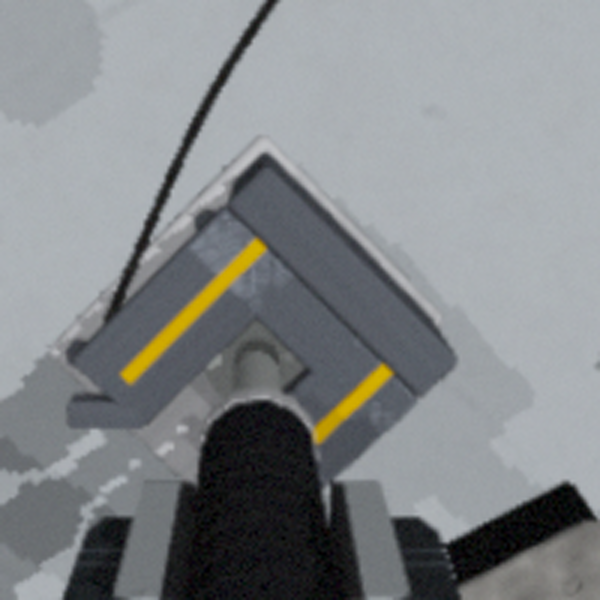

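The rod is well home, standing at crop (258,360) near the slot's end, with the foot hidden under the plate. Next I pull up in small steps.

```bash
for i in 1; do python3 -m pendant '[[[0,0,-0.4,0,0,0,5],[0,0,-0.4,0,0,0,5],[0,0,0,0,0,0,5],[0,0,0,0,0,0,5]]]'; done; python3 -m pendant '[[[0,0,-0.3,0,0,0,5],[0,0,0,0,0,0,5],[0,0,0,0,0,0,5]]]'; python3 -m pendant '[[[0,0,-0.3,0,0,0,5],[0,0,0,0,0,0,5],[0,0,0,0,0,0,5]]]';python3 -m pendant '[[[0,0,-0.3,0,0,0,5],[0,0,0,0,0,0,5],[0,0,0,0,0,0,5]]]'
```

```text
time: 10.65
ee_pos: [0.5103, 0.2515, 0.1366]
tcp_rot: [179.9, 0.0, 58.1]
wrist_force: [1.0, 0.3, -1.0]
opening: 0.0182
time: 10.9
ee_pos: [0.5101, 0.2514, 0.1396]
tcp_rot: [179.9, 0.0, 58.1]
wrist_force: [0.1, -0.3, -4.1]
opening: 0.0185
time: 11.15
ee_pos: [0.5101, 0.2513, 0.1422]
tcp_rot: [179.9, 0.1, 58.1]
wrist_force: [0.8, -0.0, -4.5]
opening: 0.019
time: 11.4
ee_pos: [0.5101, 0.2514, 0.145]
tcp_rot: [179.9, 0.1, 58.1]
wrist_force: [1.7, 0.5, -5.9]
opening: 0.0183
```

```bash
python3 -m pendant '[[[0,0,-0.4,0,0,0,5],[0,0,-0.4,0,0,0,5],[0,0,-0.4,0,0,0,5],[0,0,0,0,0,0,5],[0,0,0,0,0,0,5]]]'; python3 -m pendant '[[[0,0,-0.3,0,0,0,5],[0,0,-0.2,0,0,0,5],[0,0,0,0,0,0,5],[0,0,0,0,0,0,5]]]'; python3 - <<'E'
from h import *
o=look(['side','wrist'],['gauge_foot'])
print(bot.get_obs()['ee_pos'],[bot.get_obs()['wrist_force']])
cv2.imwrite('pics/v9.png',np.hstack([cv2.resize(i,None,fx=4,fy=4,interpolation=2) for i in(o['side'][240:360,270:370],o['wrist'][140:260,270:370])])[:,:,::-1])
E
```

```text
time: 11.82
ee_pos: [0.5102, 0.2513, 0.1578]
tcp_rot: [179.9, 0.1, 58.1]
wrist_force: [0.0, 0.6, -6.2]
opening: 0.0182
time: 12.15
ee_pos: [0.5101, 0.2512, 0.1628]
tcp_rot: [179.9, 0.2, 58.1]
wrist_force: [1.9, 0.1, -6.8]
opening: 0.0186
side gauge_foot [382.7 375. ] 0.63
side gauge_foot [325.9 333.2] 0.55
wrist gauge_foot [161.5 207.2] 0.96
wrist gauge_foot [326.2 231. ] 0.76
[0.51007554 0.25118111 0.16270995] [array([ 1.92335295,  0.71508997, -8.20730127])]
```

View pics/v9.png

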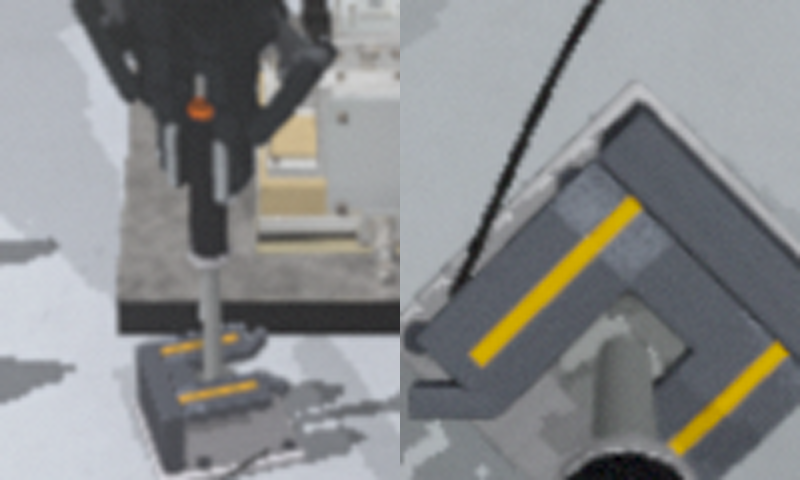

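The side view shows the rod drawn out and upright with no green yet, as expected at an estimated 24 mm. The wrist view shows the rod still at the slot's end.

```bash
python3 -m pendant '[[[0,0,-0.3,0,0,0,5],[0,0,0,0,0,0,5],[0,0,0,0,0,0,5]]]'; python3 -m pendant '[[[0,0,-0.3,0,0,0,5],[0,0,0,0,0,0,5],[0,0,0,0,0,0,5]]]'; python3 - <<'E'
from h import *
o=look(['side','wrist','scene'],[])
F=[]
for c in o:
    h=cv2.cvtColor(o[c],cv2.COLOR_RGB2HSV);m=(h[...,0]>40)&(h[...,0]<85)&(h[...,1]>80)
    r={'side':np.s_[280:345,300:345],'wrist':np.s_[180:300,290:360],'scene':np.s_[250:330,230:300]}[c]
    y,x=np.where(m[r]);print(c,len(y),(x.min(),x.max(),y.min(),y.max()) if len(y) else '')
for i in range(4): bot.camera('side');F.append(bot.get_obs()['wrist_force'][2])
print(bot.get_obs()['ee_pos'],np.mean(F))
cv2.imwrite('pics/v10.png',np.hstack([cv2.resize(i,None,fx=4,fy=4,interpolation=2) for i in(o['side'][230:350,270:370],o['wrist'][160:280,270:370])])[:,:,::-1])
E
```

```text
time: 12.6
ee_pos: [0.51, 0.2512, 0.1657]
tcp_rot: [179.9, 0.2, 58.1]
wrist_force: [1.7, 0.8, -8.6]
opening: 0.0184
time: 12.85
ee_pos: [0.5101, 0.2512, 0.1689]
tcp_rot: [179.9, 0.2, 58.1]
wrist_force: [1.3, 0.4, -7.3]
opening: 0.0185
side 0 
wrist 60 (np.int64(11), np.int64(61), np.int64(74), np.int64(119))
scene 59 (np.int64(25), np.int64(69), np.int64(2), np.int64(79))
[0.51005096 0.25113966 0.16877686] -8.478623913506677
```

View pics/v10.png

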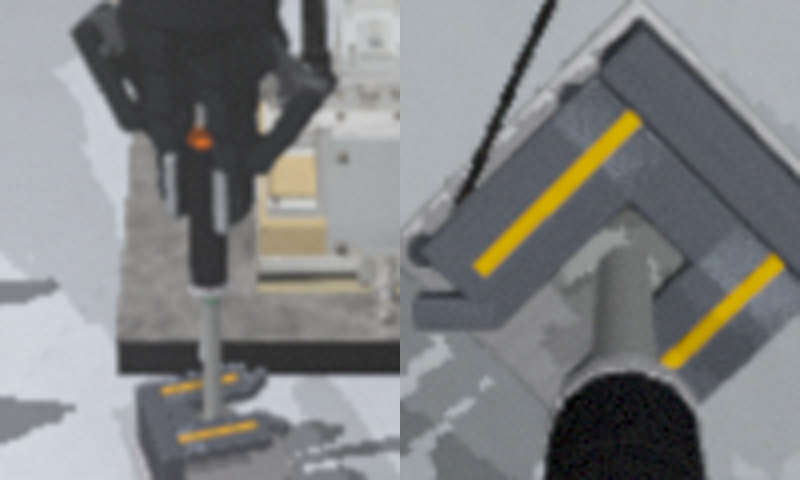

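Side crop: a green sliver about 4–5 mm tall shows just below the sleeve's edge at (210,299), with no red. Height (30.0 mm) and force (about 29.5 mm) agree, so I add 1 mm, settle and hand in.

```bash
python3 -m pendant '[[[0,0,-0.1,0,0,0,5],[0,0,0,0,0,0,5],[0,0,0,0,0,0,5],[0,0,0,0,0,0,5]]]'; python3 - <<'E'
from h import *
F=[];Z=[]
for i in range(10):
    bot.camera('side');o=bot.get_obs();F.append(o['wrist_force'][2]);Z.append(o['ee_pos'][2])
print(np.round(Z,4),np.mean(F),o['tcp_rot'],o['opening'])
z=np.mean(Z)-.1388
if .027<z<.035 and np.ptp(Z)<.001: print('done',bot.job_done())
E
```

```text
time: 13.53
ee_pos: [0.5101, 0.2511, 0.1698]
tcp_rot: [180.0, 0.2, 58.1]
wrist_force: [1.8, 1.1, -8.7]
opening: 0.0187
[0.1698 0.1698 0.1698 0.1698 0.1698 0.1698 0.1698 0.1698 0.1698 0.1698] -8.393584550560613 [179.95136148   0.1975204   58.10578594] 0.018692643829373613
the job is handed in; nothing more can be done
done None
```

I drew the gauge from the blue-ringed holder, slid its foot under the fork with the rod near the end of the slot, and pulled straight up. The job was handed in at about 14 s with the pull still held; it gave no verdict.

**Last checks:**
- **Draw:** the tool held steady at 169.8 mm over 0.5 s, which puts the rod about 31 mm out. Green showed just under the sleeve in the side picture taken 1 mm earlier, with no red.
- **Pull:** the wrist force was about 8.4 N, roughly 7.3 N after taking off the gauge's weight. That gives about 29 mm, a little under the height figure but still inside the green band.
- **Grip and posture:** still gripped (opening 18.7 mm), and the tool tilted about 0.2° from vertical.

**What disagreed or failed:**
- Heights from two views came out 3 to 22 mm lower than the text, so I used the text's heights. Contact with the fork plate came at the height they predicted.
- My automatic green-pixel count found none in the side view; the green was seen by eye in the enlarged picture.

I kept clear of the bystanders and look-alikes and felt no contact on the way, but did not measure their positions again at the end.

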